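# Return the loose bearing to its pile

## Robot

A 6-joint arm with a two-finger parallel gripper is mounted at the origin on the work surface; the furniture and walls round the work are solid. World frame = base frame: x ahead of the robot, y to its left, z up, the work surface at z = 0. Lengths are in m, angles in rad, forces in N, time in s.
With the tool pointing down it reaches from about 0.35 to 0.775 m from the base axis. Payload 5.5 kg.
Tool frame: the origin (TCP) lies midway between the tips of the shut fingers; the grasp point (between the pads) lies 19 mm behind it (bot.hold_point_z is the z of the grasp point in the tool frame, in m); z points along the fingers, y is the direction in which the jaws open and shut (so a half turn about z gives the same grasp; the last joint's range is limited). The gripper opens to 85 mm and grips with 20 to 120 N. Pads are 22 mm wide; open, the fingers measure 114 mm over their backs; the gripper's body (76 mm by 85 mm) begins 54 mm behind the grasp point. The pads swing forward as they close: fully open they stand 13 mm farther back than shut.
Start: joints at [-1.454, 0.313, 0.046, 1.304, 0, 1.431], TCP at [0.146, -0.556, 0.231] pointing down, gripper open.
Joint ranges: [-2.76, 2.76], [-0.86, 1.69], [-1.03, 1.26], [-2.2, 2.34], [-1.47, 1.5], [-3.14, 3.14]. Speed limits (rad/s): [2.57, 2.57, 3.14, 3.14, 3.14, 3.14].

## Interface

Orientations are given as a rotation vector (axis times angle).
In Python, from workcell import bot gives the robot as it stands. The module is installed in compiled form; this text tells all that it offers.
- The arm moves only by the tool servo_tool, never from a script. Its argument "steps" is a list of rows, each a list of 7 numbers: the finger opening in m, from 0 to 0.0854, then the shift along the tool's x, y, z in m, then the turn, a rotation vector about the tool's x, y, z in units of 6 degrees (1.0 is 6 degrees). A call has 1 to 8 rows; each row shifts and turns the commanded pose from where the row before left it, along the tool's axes as they then stand; what a row does not reach is not made up. A row lasts 1/12 s, in which the tool goes at most 41.7 mm and 7.16 degrees, less where a joint would pass 70% of its speed; a pose out of reach is approached as far as the arm can. A call with a gripper value outside its range is refused whole. The fingers move at their own pace and stop on an object; "grip_force" is the grip in N (left out, the last holds). Time passes only in rows, so rows that do not move let the fingers close. It gives the time, the measured TCP pose, the force and the opening at its end, in the units of the state.
- bot.get_obs(): the state, without advancing time (a new reading comes with each control period).
- bot.snapshot(name): name is "scene" or "top" or "wrist"; returns (picture, depth): 384x512x3 uint8, red, green, blue; 384x512 float32, m along the optical axis (not along the pixel's ray), 0 where there is no reading.
- bot.camera_model(name): a dict with "intrinsics" (3x3 intrinsics, pixels), "position" and "attitude" of the camera in the world. Camera axes: x right, y up, looking along -z (the intrinsics and any distortion apply to the point x, -y, -z); pixel columns grow to the right and rows downward; lengths in m; the calibration is good to about 2 mm. A picture is of the moment at which its call begins: read the wrist's pose just before it. camera_model takes no time and is no camera call; for the wrist camera it gives the pose at the moment of the call.
- bot.job_done(): hands the job in, once; it reports no verdict.
The state is a dict: "t": time; "joint_positions": joint angles; "qd": joint speeds; "joint_torque": joint torques, N m; "position": TCP position; "tcp_rot": TCP orientation; "wrist_force": force on the tool from outside, world axes, zero at the start; "torque": the same for the moment, N m; "grip_width": finger opening in m.
Only numpy, scipy, OpenCV 4.12 (cv2) and the standard library are available. Lean on these libraries where they do the work, as an engineer would, in place of code of your own. Each camera call takes 0.05 s, during which the arm holds its last target.

## Task

Put the loose large ball bearing flat and centred on top of the pile of bearings of the same size that stands in the wooden block. You do not know how tall the pile is, so lower the bearing gently until you feel it rest on the pile, and only then let go. Leave the smaller bearing and the roll of tape where they lie.

Things in the scene. Friction and masses are not known exactly. Their poses are not given: they have to be found in the camera images.
- bearing: the loose large ball bearing, a steel ring with a dark seal, 52 mm outer diameter, 15 mm high, about 0.13 kg, lying flat on the bench; origin at the centre of its underside, z is its axis. Its bore is solid to the touch: grip it across its outside
- nest: hardwood block 90 x 90 x 50 mm, fixed on the bench; in its 58 mm upright bore stands a pile of bearings like the loose one. Origin: centre of its underside, on the axis of bore and pile; z up. The pile's flat top is at an unknown height, 62 to 107 mm above the bench (12 to 57 mm above the block); it stays put under a gentle push. A 270 mm tall cabinet stands beyond the block: keep clear of it
- small_bearing: a smaller ball bearing of the same kind, 42 mm across, 12 mm high, lying flat on the bench, to be left alone; origin at the centre of its underside
- tape: roll of black insulating tape, 64 mm across, 20 mm high, lying flat on the bench, to be left alone; origin at the centre of its underside
Not all that is in view belongs to the job. Leave any blue look-alike of the bearing alone.

How it is judged:
By the outcome, as a careful person would: the job done as asked, in the order asked, and still so for the second after the job is handed in, with the robot touching nothing.
It also fails if it takes over 45 s, if anything falls off the work surface, if the arm or the gripper's body presses on something with over 40 N, if the wrist force passes 120 N, or if a joint passes its speed limit or range.

## Working session

There is one attempt and no reset: what is moved stays moved. The work goes in short steps, Python scripts to look and compute and a tool call to move; the robot and the scene stay as the last step left them, time stands still between calls to the robot, and variables do not carry over. Pictures are saved under pics/ and viewed, and the job is handed in when it is done.

Besides the shell and the picture viewer there is one more tool, called after "Request:" by a JSON object that holds its "fn" and its "kwargs". servo_tool: Moves the arm, as the interface text tells. Its arguments: {"type":"object","properties":{"steps":{"type":"array"},"grip_force":{"type":"number"}},"required":["steps"]}

```bash
mkdir -p pics
cat > h.py <<'E'
import numpy as np, cv2
from workcell import bot
def snap(n,f):
    cm=bot.camera_model(n); p,d=bot.snapshot(n)
    cv2.imwrite(f'pics/{f}.png',p[:,:,::-1]); np.savez(f'{f}.npz',p=p,d=d,K=cm['intrinsics'],pos=cm['position'],att=np.array(cm['attitude']))
    return cm,p,d
E
python3 - <<'E'
from h import *
for n in('scene','top'):
    cm,p,d=snap(n,n+'1'); print(cm)
print(bot.get_obs(), bot.hold_point_z)
E
```

```text
{'intrinsics': array([[373.88105782,   0.        , 253.70708502],
       [  0.        , 373.88105782, 187.82941447],
       [  0.        ,   0.        ,   1.        ]]), 'position': array([-0.16340004,  0.55482331,  0.56612172]), 'attitude': array([ 0.54990662, -1.07495305, -2.00243551])}
{'intrinsics': array([[439.1888403 ,   0.        , 251.14755988],
       [  0.        , 439.1888403 , 189.19172846],
       [  0.        ,   0.        ,   1.        ]]), 'position': array([0.3872241 , 0.1141604 , 1.04611585]), 'attitude': array([ 0.03117647, -0.09201314, -1.53900113])}
{'t': 0.1, 'joint_positions': array([-1.45360356e+00,  3.13926218e-01,  4.51033331e-02,  1.30361991e+00,
       -2.28809086e-06,  1.43118905e+00]), 'qd': array([-1.58393185e-03, -3.24768948e-03,  1.73294373e-03,  7.48094677e-04,
       -1.06104240e-03,  4.12225233e-05]), 'joint_torque': array([ 2.09146361e-03, -4.81723058e+01,  2.99244511e+01,  1.26724772e-02,
       -1.85435815e-04,  1.54144192e-05]), 'position': array([ 0.14597426, -0.5556882 ,  0.23050193]), 'tcp_rot': array([-3.11409834e+00, -4.02062282e-01, -2.53771562e-05]), 'wrist_force': array([0.11082542, 0.32752216, 0.63266258]), 'torque': array([ 0.0056126 , -0.00582716, -0.03849352]), 'grip_width': 0.08545043913357347} -0.0187
```

View pics/scene1.png

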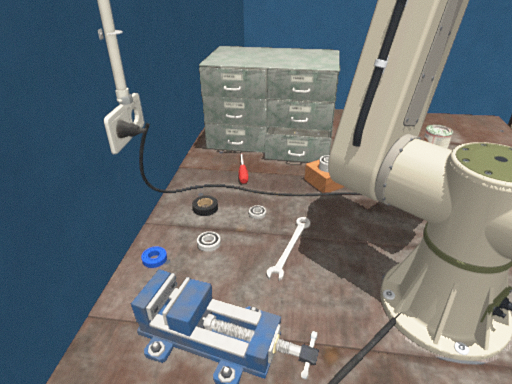

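View pics/top1.png

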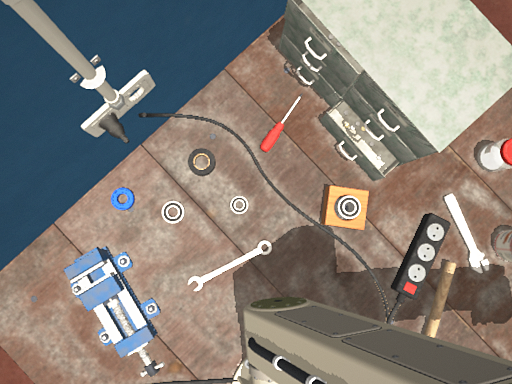

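In the top picture, (173,211) is a steel ring, (239,205) a smaller steel ring, (123,198) the blue look-alike, (202,161) the tape and (347,207) the block with its pile. By size, (173,211) looks like the loose large bearing. I'll measure it and check a crop.

```bash
cat >> h.py <<'E'
from scipy.spatial.transform import Rotation as R
def cloud(f):
    z=np.load(f+'.npz'); d=z['d']; K=z['K']; v,u=np.mgrid[:d.shape[0],:d.shape[1]]
    c=np.stack([(u-K[0,2])/K[0,0]*d,-(v-K[1,2])/K[1,1]*d,-d],-1)
    return c@R.from_rotvec(z['att']).as_matrix().T+z['pos'], z['p'], d
def crop(p,x0,y0,x1,y1,s,name):
    cv2.imwrite(f'pics/{name}.png',cv2.resize(p[y0:y1,x0:x1,::-1],None,fx=s,fy=s,interpolation=cv2.INTER_CUBIC))
E
python3 - <<'E'
from h import *
W,p,d=cloud('top1')
crop(p,90,130,390,260,2.6,'c1')
for n,u,v in(('A',173,211),('B',239,205),('blue',123,198),('tape',202,161),('nest',347,207)):
    w=W[v-26:v+27,u-26:u+27].reshape(-1,3)
    fl=np.median(w[w[:,2]<0.004,2]) if n!='nest' else 0
    print(n,W[v,u],'floor',fl)
    if n!='nest':
        m=w[(w[:,2]>fl+0.006)]
        (c,s,a)=cv2.minAreaRect(m[:,:2].astype(np.float32)); print(len(m),c,s,'top',np.percentile(m[:,2],[50,90]))
    else:
        hh=np.histogram(w[:,2],bins=np.arange(-.01,.15,.005)); print(hh[0])
        for lo,hi in((.04,.056),(.06,.12)):
            m=w[(w[:,2]>lo)&(w[:,2]<hi)]
            print(lo,len(m),cv2.minAreaRect(m[:,:2].astype(np.float32)),np.median(m[:,2]))
E
```

```text
A [0.41272979 0.25786016 0.0010758 ] floor 0.00020967448788655751
327 (0.4112943410873413, 0.19811567664146423) (0.05141112208366394, 0.1669381558895111) top [0.01487108 0.01789632]
B [0.4316443  0.10251144 0.00259891] floor 0.0004019981190473976
211 (0.4222300946712494, 0.11040644347667694) (0.04036404564976692, 0.06432461738586426) top [0.01205456 0.01559883]
blue [0.43973409 0.37603923 0.00190933] floor 7.231710121968771e-05
351 (0.4305671453475952, 0.2774087190628052) (0.33707261085510254, 0.07477555423974991) top [0.01438911 0.01755591]
tape [0.53394251 0.19405294 0.00230198] floor 0.0002861356811283411
463 (0.4937554895877838, 0.16279804706573486) (0.22547085583209991, 0.06341241300106049) top [0.02019057 0.02283985]
nest [ 0.4341866  -0.15280462  0.01680381] floor 0
[  7 366 686  68  33  40  32  22  36  31  46 368 674  33  11  55 282  11
   0   0   0   0   0   0   0   0   0   0   0   0   0]
0.04 1103 ((0.43161001801490784, -0.14374645054340363), (0.09188995510339737, 0.09008283168077469), 83.32372283935547) 0.050657282972872975
0.06 359 ((0.4320068955421448, -0.14236114919185638), (0.04964091628789902, 0.05098608881235123), 1.5375343561172485) 0.07184870145611355
```

View pics/c1.png

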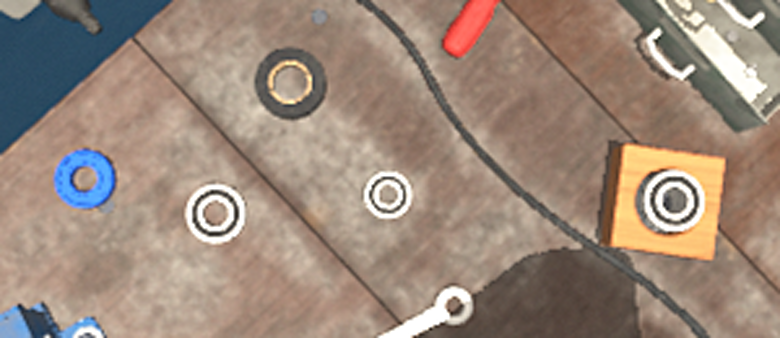

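The crop settles it. The left steel ring at (173,211) is clearly larger than (239,205), and neither is blue. Next I'll fit both circles and measure the clearances around the nest and bearing.

Run:
```python
from h import *
W,p,d=cloud('top1')
def fit(u,v,r,lo,hi):
    w=W[v-26:v+27,u-26:u+27].reshape(-1,3); c=None
    m=w[(w[:,2]>lo)&(w[:,2]<hi)]
    c0=np.median(m,0)[:2] if r==0 else np.array(r)
    m=m[np.hypot(*(m[:,:2]-c0).T)<.036]
    c,R_=cv2.minEnclosingCircle(m[:,:2].astype(np.float32)); print(u,c,R_,len(m),np.median(m[:,2]),cv2.minAreaRect(m[:,:2].astype(np.float32)))
fit(173,211,tuple(W[205:217,162:186].reshape(-1,3).mean(0)[:2]),.007,.03)
fit(239,205,tuple(W[200:210,232:246].reshape(-1,3).mean(0)[:2]),.006,.03)
fit(347,207,(.432,-.143),.06,.12)
# scene camera too
S,ps,ds=cloud('scene1')
for c in((0.41,.257),(.432,-.143)):
  for Q,n in((W,'top'),(S,'scene')):
    q=Q.reshape(-1,3); r=np.hypot(*(q[:,:2]-c).T)
    m=q[(r<.034)&(q[:,2]>(.007 if c[1]>0 else .060))]
    print(n,c,len(m), (m.min(0)+m.max(0))/2 if len(m) else '',m.max(0) if len(m) else '', m.max(0)-m.min(0) if len(m) else'')
# obstacles near nest
q=W.reshape(-1,3); 
for zlo in(.06,.1,.15,.2):
  m=q[(q[:,2]>zlo)&(np.hypot(*(q[:,:2]-(.432,-.143)).T)>.05)]
  ang=np.degrees(np.arctan2(m[:,1]+.143,m[:,0]-.432)); rr=np.hypot(*(m[:,:2]-(.432,-.143)).T)
  for a in range(-180,180,30):
    k=(ang>=a)&(ang<a+30)
    if k.any() and rr[k].min()<.3: i=np.argmin(np.where(k,rr,9)); print(zlo,a,rr[i],m[i])
```

```text
173 (0.41019874811172485, 0.2561608552932739) 0.0261775441467762 311 0.014794671255133007 ((0.41019514203071594, 0.25517743825912476), (0.050726696848869324, 0.050580933690071106), 46.31336975097656)
239 (0.43118545413017273, 0.10967335104942322) 0.028511423617601395 196 0.011789701333004832 ((0.4287775754928589, 0.10585363209247589), (0.04091650992631912, 0.04937947541475296), 40.97620391845703)
347 (0.4315226376056671, -0.14289280772209167) 0.02647896483540535 359 0.07184870145611355 ((0.4320068955421448, -0.14236114919185638), (0.04964091628789902, 0.05098608881235123), 1.5375343561172485)
top (0.41, 0.257) 311 [0.41014445 0.25595983 0.01315828] [0.43589403 0.28165293 0.01910951] [0.05149916 0.0513862  0.01190245]
scene (0.41, 0.257) 298 [0.40894902 0.25958753 0.01216804] [0.43434785 0.28500883 0.01726072] [0.05079767 0.0508426  0.01018535]
top (0.432, -0.143) 359 [ 0.43201327 -0.1423461   0.06841667] [ 0.45700514 -0.11694179  0.07642316] [0.04998375 0.05080863 0.01601299]
scene (0.432, -0.143) 92 [ 0.43596387 -0.13546967  0.06667075] [ 0.45557237 -0.11461973  0.07330173] [0.03921
[... 1160 characters left out ...]
00548848627 [ 0.64466834 -0.14246802  0.27328329]
0.15 90 0.2610294066440265 [0.3872241  0.1141604  1.04611585]
0.15 120 0.20508135237495206 [ 0.2544606  -0.04034464  0.35494719]
0.15 150 0.16546229190002407 [ 0.2667832  -0.13399008  0.65773273]
0.2 -180 0.1667259252148721 [ 0.265356   -0.14822599  0.63560664]
0.2 -60 0.14469138738263293 [ 0.53232019 -0.24726628  0.27400472]
0.2 -30 0.14958932916883097 [ 0.57538112 -0.18564763  0.21594697]
0.2 0 0.21266900548848627 [ 0.64466834 -0.14246802  0.27328329]
0.2 90 0.2610294066440265 [0.3872241  0.1141604  1.04611585]
0.2 120 0.20508135237495206 [ 0.2544606  -0.04034464  0.35494719]
0.2 150 0.16546229190002407 [ 0.2667832  -0.13399008  0.65773273]
```

The large bearing is at about (0.410, 0.257) and the nest at about (0.432, -0.143), with the pile top near 0.072 m. First I'll turn the tool so that tool x = world y and tool y = world x.

Request:
{"fn": "servo_tool", "kwargs": {"steps": [[0.0854, 0, 0, -0.004, 0, 0, -1.1], [0.0854, 0, 0, -0.004, 0, 0, -1.1], [0.0854, 0, 0, -0.004, 0, 0, -1.1], [0.0854, 0, 0, -0.004, 0, 0, -1.1], [0.0854, 0, 0, -0.004, 0, 0, -1.1], [0.0854, 0, 0, -0.004, 0, 0, -1.1], [0.0854, 0, 0, -0.004, 0, 0, -1.1], [0.0854, 0, 0, -0.004, 0, 0, -1.1]], "grip_force": 40}}

```text
t: 0.77
position: [0.146, -0.5559, 0.263]
tcp_rot: [-2.606, -1.753, -0.001]
wrist_force: [-0.5, 0.2, -0.1]
grip_width: 0.0855
```

Request:
{"fn": "servo_tool", "kwargs": {"steps": [[0.0854, 0, 0, 0, 0, 0, -0.94], [0.0854, 0, 0, 0, 0, 0, -0.94], [0.0854, 0, 0, 0, 0, 0, -0.94], [0.0854, 0, 0, 0, 0, 0, -0.94], [0.0854, 0, 0, 0, 0, 0, 0]]}}

```text
t: 1.18
position: [0.146, -0.5559, 0.2628]
tcp_rot: [-2.217, -2.225, -0.001]
wrist_force: [0.5, -1.2, -0.4]
grip_width: 0.0851
```

Request:
{"fn": "servo_tool", "kwargs": {"steps": [[0.0854, 0.03, 0.018, 0, 0, 0, 0], [0.0854, 0.03, 0.018, 0, 0, 0, 0], [0.0854, 0.03, 0.018, 0, 0, 0, 0], [0.0854, 0.03, 0.018, 0, 0, 0, 0], [0.0854, 0.03, 0.018, 0, 0, 0, 0], [0.0854, 0.03, 0.018, 0, 0, 0, 0], [0.0854, 0.03, 0.018, 0, 0, 0, 0], [0.0854, 0.03, 0.018, 0, 0, 0, 0]]}}

```text
t: 1.85
position: [0.2901, -0.3143, 0.2632]
tcp_rot: [-2.224, -2.219, -0.0]
wrist_force: [1.1, -0.4, -0.2]
grip_width: 0.0854
```

Request:
{"fn": "servo_tool", "kwargs": {"steps": [[0.0854, 0.03, 0.018, 0, 0, 0, 0], [0.0854, 0.03, 0.018, 0, 0, 0, 0], [0.0854, 0.03, 0.018, 0, 0, 0, 0], [0.0854, 0.03, 0.018, 0, 0, 0, 0], [0.0854, 0.03, 0.018, 0, 0, 0, 0], [0.0854, 0.03, 0.018, 0, 0, 0, 0], [0.0854, 0, 0, 0, 0, 0, 0]]}}

```text
t: 2.43
position: [0.3993, -0.1312, 0.2633]
tcp_rot: [-2.215, -2.227, -0.003]
wrist_force: [-0.3, -0.6, -0.8]
grip_width: 0.0856
```

Run:
```python
from h import *
o=bot.get_obs(); print(o['position'],o['joint_positions'])
cm,p,d=snap('wrist','w1'); print(cm['position'],cm['attitude'],cm.get('distortion'),cm.keys())
```

```text
[ 0.39925979 -0.13118254  0.26325432] [-0.51049347  0.0038593  -0.24687656  1.32014882  0.00207943  1.05514605]
[ 0.39871409 -0.05549411  0.40450653] [-0.30152823 -0.00278623  0.00572493] None dict_keys(['intrinsics', 'position', 'attitude'])
```

View pics/w1.png

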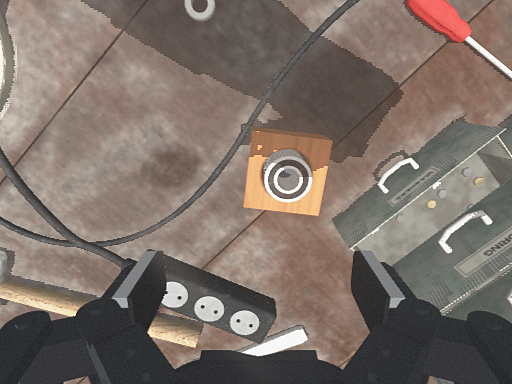

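The wrist view shows the block with its pile at about (288,175), between the fingers and clear of the cabinet. I'll measure the pile axis in this view, and then the bearing with the same camera.

```bash
cat >> h.py <<'E'
def fitcirc(f,c0,lo,hi,rmax=.034):
    W,p,d=cloud(f); q=W[d>0].reshape(-1,3); c=np.array(c0)
    for _ in range(4):
        r=np.hypot(*(q[:,:2]-c).T); m=q[(r<rmax)&(q[:,2]>lo)&(q[:,2]<hi)]
        (c,R_)=cv2.minEnclosingCircle(m[:,:2].astype(np.float32)); c=np.array(c)
    print(f,'circ',c,R_,'bbox mid',(m.min(0)+m.max(0))/2,'ext',m.max(0)-m.min(0),'z med/95',np.percentile(m[:,2],[50,95]),len(m))
E
python3 - <<'E'
from h import *
fitcirc('w1',(.432,-.143),.062,.12)
W,p,d=cloud('w1'); q=W.reshape(-1,3)
m=q[(np.hypot(*(q[:,:2]-(.432,-.143)).T)<.08)&(q[:,2]>.045)&(q[:,2]<.056)]
print('block',cv2.minAreaRect(m[:,:2].astype(np.float32)),np.median(m[:,2]))
crop(p,220,100,360,230,4,'w1c')
E
```

```text
w1 circ [ 0.43229502 -0.1429484 ] 0.02628195844590664 bbox mid [ 0.43281392 -0.14272897  0.06748771] ext [0.05130392 0.05153493 0.01072089] z med/95 [0.06988049 0.07137148] 1437
block ((0.4324023723602295, -0.14322972297668457), (0.09054315835237503, 0.090094655752182), 83.41523742675781) 0.048573110564832656
```

View pics/w1c.png

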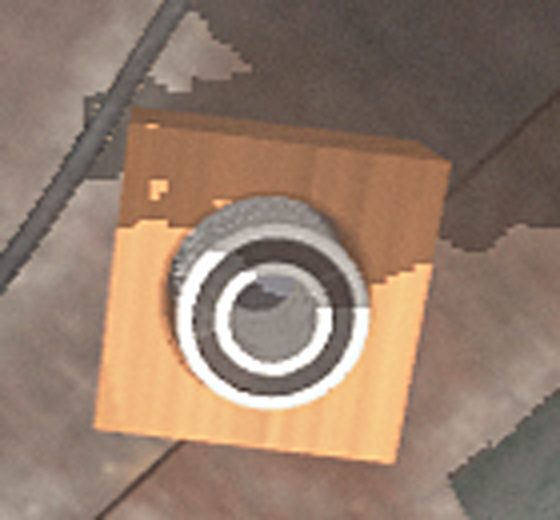

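Request:
{"fn": "servo_tool", "kwargs": {"steps": [[0.0854, 0.035, 0, 0, 0, 0, 0], [0.0854, 0.035, 0, 0, 0, 0, 0], [0.0854, 0.035, 0, 0, 0, 0, 0], [0.0854, 0.035, 0, 0, 0, 0, 0], [0.0854, 0.035, 0, 0, 0, 0, 0], [0.0854, 0.035, 0, 0, 0, 0, 0], [0.0854, 0.035, 0, 0, 0, 0, 0], [0.0854, 0.035, 0, 0, 0, 0, 0]]}}

```text
t: 3.15
position: [0.397, 0.1447, 0.2633]
tcp_rot: [2.224, 2.218, -0.0]
wrist_force: [0.7, 0.2, -0.4]
grip_width: 0.0854
```

Request:
{"fn": "servo_tool", "kwargs": {"steps": [[0.0854, 0.035, -0.01, 0, 0, 0, 0], [0.0854, 0.035, -0.01, 0, 0, 0, 0], [0.0854, 0.03, 0, 0, 0, 0, 0], [0.0854, 0, 0, 0, 0, 0, 0], [0.0854, 0, 0, 0, 0, 0, 0]]}}

```text
t: 3.57
position: [0.377, 0.2444, 0.2629]
tcp_rot: [2.219, 2.223, -0.001]
wrist_force: [0.3, -0.1, 0.0]
grip_width: 0.0854
```

Run:
```python
from h import *
o=bot.get_obs(); print(o['position'],o['joint_positions'])
cm,p,d=snap('wrist','w2'); 
fitcirc('w2',(.410,.257),.007,.03)
```

```text
[0.37699278 0.24441486 0.26290016] [ 3.96608471e-01  6.15958893e-02 -1.87615741e-01  1.32234506e+00
 -6.22599264e-04  1.96577916e+00]
w2 circ [0.41142678 0.25708824] 0.02615007758140564 bbox mid [0.41152706 0.25712949 0.01146277] ext [0.05189329 0.05176654 0.00869393] z med/95 [0.01297249 0.01454484] 1116
```

View pics/w2.png

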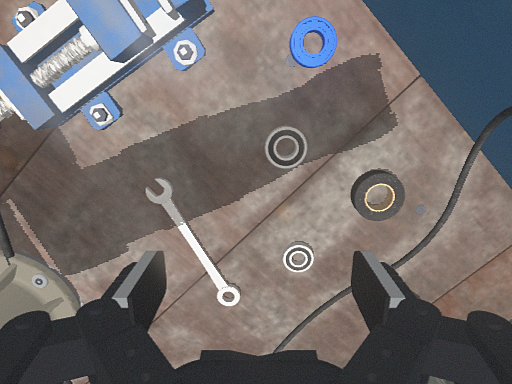

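The large bearing is at (286,147), the small one at (298,257) and the tape at (378,194). The circle fit gives (0.4115, 0.2571) with a 26.1 mm radius, so this is the 52 mm ring. Moving over it and down.

Request:
{"fn": "servo_tool", "kwargs": {"steps": [[0.0854, 0.0127, 0.0345, 0, 0, 0, 0], [0.0854, 0, 0, 0.03, 0, 0, 0], [0.0854, 0, 0, 0.035, 0, 0, 0], [0.0854, 0, 0, 0.035, 0, 0, 0], [0.0854, 0, 0, 0.035, 0, 0, 0], [0.0854, 0, 0, 0.035, 0, 0, 0], [0.0854, 0, 0, 0.02, 0, 0, 0], [0.0854, 0, 0, 0.013, 0, 0, 0]]}}

```text
t: 4.28
position: [0.4101, 0.2538, 0.0573]
tcp_rot: [-2.224, -2.217, 0.007]
wrist_force: [0.2, -1.3, 0.4]
grip_width: 0.0855
```

Request:
{"fn": "servo_tool", "kwargs": {"steps": [[0.0854, 0, 0, 0, 0, 0, 0], [0.0854, 0, 0, 0, 0, 0, 0]]}}

```text
t: 4.45
position: [0.4115, 0.255, 0.0599]
tcp_rot: [-2.223, -2.219, 0.003]
wrist_force: [-0.4, 0.3, 0.7]
grip_width: 0.0858
```

Run:
```python
from h import *
o=bot.get_obs(); print(o['position'],o['tcp_rot'],o['wrist_force'])
cm,p,d=snap('wrist','w3'); 
fitcirc('w3',(.4115,.257),.007,.02,.03)
```

```text
[0.41147372 0.2550475  0.05991233] [-2.22339061 -2.21893036  0.00312962] [-0.41770007  0.25787324  0.70358006]
w3 circ [0.41101831 0.25700158] 0.026436343789100647 bbox mid [0.41114095 0.25728907 0.01126991] ext [0.05139269 0.05199348 0.00850573] z med/95 [0.01292795 0.01426437] 4104
```

View pics/w3.png

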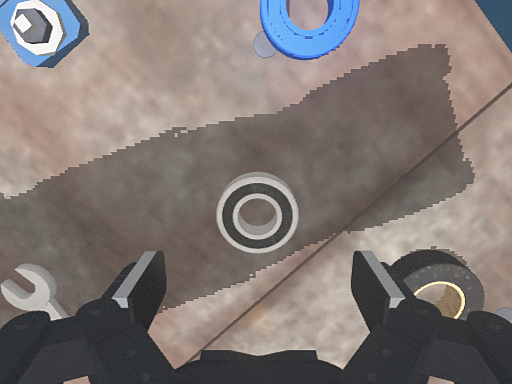

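The bearing sits at (257,212), centred between the fingers, and the tape and blue ring are clear. I'll go down and close.

Request:
{"fn": "servo_tool", "kwargs": {"steps": [[0.0854, 0.002, 0, 0.015, 0, 0, 0], [0.0854, 0, 0, 0.015, 0, 0, 0], [0.0854, 0, 0, 0.012, 0, 0, 0], [0.0854, 0, 0, 0.01, 0, 0, 0], [0.0854, 0, 0, 0.005, 0, 0, 0], [0.0854, 0, 0, 0.002, 0, 0, 0], [0.0854, 0, 0, 0, 0, 0, 0], [0.0854, 0, 0, 0, 0, 0, 0]]}}

```text
t: 5.17
position: [0.4121, 0.259, 0.0019]
tcp_rot: [2.22, 2.222, 0.001]
wrist_force: [-0.5, -0.0, -0.0]
grip_width: 0.0855
```

Request:
{"fn": "servo_tool", "kwargs": {"steps": [[0.06, 0, 0, 0, 0, 0, 0], [0.055, 0, 0, 0, 0, 0, 0], [0.045, 0, 0, 0, 0, 0, 0], [0.045, 0, 0, 0, 0, 0, 0], [0.045, 0, 0, 0, 0, 0, 0], [0.045, 0, 0, 0, 0, 0, 0]], "grip_force": 40}}

```text
t: 5.67
position: [0.4116, 0.259, 0.002]
tcp_rot: [2.22, 2.223, 0.001]
wrist_force: [-2.6, -1.1, 6.2]
grip_width: 0.0487
```

Run:
```python
from h import *
o=bot.get_obs(); print(o['position'],o['tcp_rot'],o['wrist_force'],o['grip_width'])
cm,p,d=snap('wrist','w4');
```

```text
[0.41164025 0.25899771 0.00203775] [2.21972529e+00 2.22272930e+00 9.13866329e-04] [-2.57034855 -1.0549884   6.24671503] 0.04870775593225435
```

View pics/w4.png

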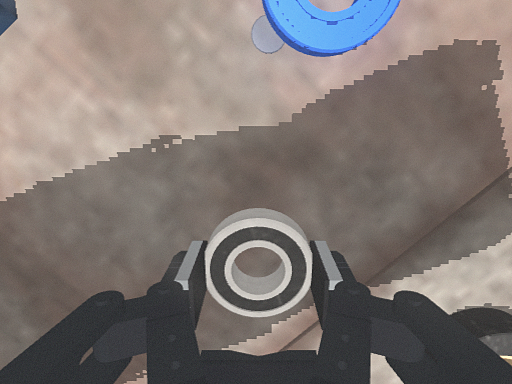

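The bearing is held at (257,265), between both pads. The opening reads 48.7 mm, a little under 52. I'll lift it a bit and see whether it comes up flat.

Request:
{"fn": "servo_tool", "kwargs": {"steps": [[0.045, 0, 0, -0.005, 0, 0, 0], [0.045, 0, 0, -0.01, 0, 0, 0], [0.045, 0, 0, -0.015, 0, 0, 0], [0.045, 0, 0, -0.03, 0, 0, 0], [0.045, 0, 0, -0.03, 0, 0, 0], [0.045, 0, 0, -0.03, 0, 0, 0], [0.045, 0, 0, 0, 0, 0, 0], [0.045, 0, 0, 0, 0, 0, 0]]}}

```text
t: 6.38
position: [0.4131, 0.2595, 0.1237]
tcp_rot: [2.219, 2.221, 0.007]
wrist_force: [-1.0, 0.2, -1.6]
grip_width: 0.0488
```

```bash
cat > held.py <<'E'
import sys
from h import *
f=sys.argv[1]
o=bot.get_obs(); t=o['position']; print(t,o['tcp_rot'],o['wrist_force'],o['torque'],o['grip_width'])
cm,p,d=snap('wrist',f); W,p,d=cloud(f)
T=R.from_rotvec(o['tcp_rot']).as_matrix(); L=(W-t)@T   # tool frame
q=L[200:330,200:315].reshape(-1,3); q=q[(np.hypot(q[:,0],q[:,1])<.032)&(abs(q[:,2])<.04)]
print('hist z',np.histogram(q[:,2],bins=np.arange(-.04,.041,.004)))
m=q[np.abs(q[:,1])<.0245]
z0=np.median(m[:,2]); m=m[abs(m[:,2]-z0)<.005]
A=np.c_[m[:,:2],np.ones(len(m))]; k=np.linalg.lstsq(A,m[:,2],rcond=None)[0]; res=m[:,2]-A@k
print('top plane slopes deg',np.degrees(k[:2]),'z0',k[2],'rms',res.std())
print('x range',np.percentile(m[:,0],[.3,99.7]),'mid',m[:,0].min()/2+m[:,0].max()/2,'y mid',m[:,1].min()/2+m[:,1].max()/2, len(m))
crop(p,150,180,370,345,3.4,f+'c')
E
python3 held.py w5
```

```text
[0.41311358 0.25954522 0.12371846] [2.21855647 2.22147409 0.00731309] [-0.96352577  0.17708557 -1.58870561] [ 0.05164021 -0.0306076   0.03368916] 0.04877119395900889
hist z (array([   0,    0,    9,   59,  102,  134,  719, 6498,  603,  509,  348,
          5,    0,    0,    0,    0,    0,    0,    0,    0]), array([-4.00000000e-02, -3.60000000e-02, -3.20000000e-02, -2.80000000e-02,
       -2.40000000e-02, -2.00000000e-02, -1.60000000e-02, -1.20000000e-02,
       -8.00000000e-03, -4.00000000e-03, -3.46944695e-17,  4.00000000e-03,
        8.00000000e-03,  1.20000000e-02,  1.60000000e-02,  2.00000000e-02,
        2.40000000e-02,  2.80000000e-02,  3.20000000e-02,  3.60000000e-02,
        4.00000000e-02]))
top plane slopes deg [0.34704384 0.21333307] z0 -0.010717461605510913 rms 0.001206803637995119
x range [-0.02636409  0.0240967 ] mid -0.0015491184549132984 y mid 8.261893724019129e-06 7378
```

View pics/w5c.png

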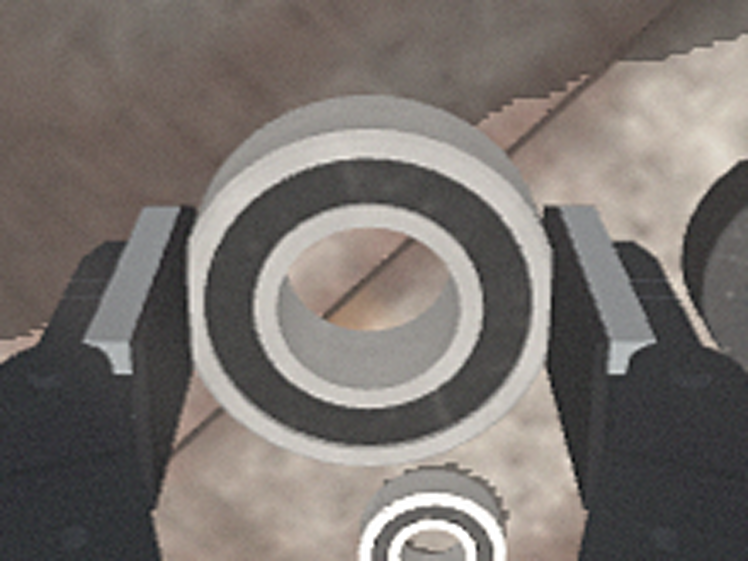

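It is held flat (tilt under 0.4°), with about 1.6 N of weight showing. Its centre is about 1.6 mm off the TCP in tool -x. I'll carry it over to the nest, aiming for TCP (0.4327, -0.141).

Request:
{"fn": "servo_tool", "kwargs": {"steps": [[0.045, -0.01, 0, -0.02, 0, 0, 0], [0.045, -0.025, 0, -0.02, 0, 0, 0], [0.045, -0.033, 0, 0, 0, 0, 0], [0.045, -0.033, 0, 0, 0, 0, 0], [0.045, -0.033, 0, 0, 0, 0, 0], [0.045, -0.033, 0, 0, 0, 0, 0], [0.045, -0.033, 0, 0, 0, 0, 0], [0.045, -0.033, 0, 0, 0, 0, 0]]}}

```text
t: 7.1
position: [0.4102, 0.0246, 0.1598]
tcp_rot: [-2.218, -2.221, 0.003]
wrist_force: [0.9, 0.4, -1.0]
grip_width: 0.0486
```

Request:
{"fn": "servo_tool", "kwargs": {"steps": [[0.045, -0.033, 0.005, 0, 0, 0, 0], [0.045, -0.033, 0.005, 0, 0, 0, 0], [0.045, -0.033, 0.005, 0, 0, 0, 0], [0.045, -0.033, 0.005, 0, 0, 0, 0], [0.045, -0.02, 0, 0, 0, 0, 0], [0.045, -0.01, 0, 0, 0, 0, 0], [0.045, 0, 0, 0, 0, 0, 0], [0.045, 0, 0, 0, 0, 0, 0]]}}

```text
t: 7.77
position: [0.431, -0.1354, 0.1602]
tcp_rot: [-2.219, -2.22, 0.001]
wrist_force: [-0.8, 0.0, -0.7]
grip_width: 0.0484
```

```bash
python3 held.py w6
python3 - <<'E'
from h import *
W,p,d=cloud('w6'); q=W.reshape(-1,3)
m=q[(np.hypot(*(q[:,:2]-(.432,-.143)).T)<.08)&(q[:,2]>.04)&(q[:,2]<.055)]
print('block',cv2.minAreaRect(m[:,:2].astype(np.float32)),np.median(m[:,2]))
E
```

```text
[ 0.43096199 -0.13541644  0.16018172] [-2.21895209e+00 -2.21974584e+00  6.91077669e-04] [-0.79018366  0.01242481 -0.67594393] [ 0.01453981 -0.02811493  0.01709254] 0.04842229816425547
hist z (array([   0,    0,   10,   52,  104,  150,  625, 6582,  589,  520,  356,
          6,    0,    0,    0,    0,    0,    0,    0,    0]), array([-4.00000000e-02, -3.60000000e-02, -3.20000000e-02, -2.80000000e-02,
       -2.40000000e-02, -2.00000000e-02, -1.60000000e-02, -1.20000000e-02,
       -8.00000000e-03, -4.00000000e-03, -3.46944695e-17,  4.00000000e-03,
        8.00000000e-03,  1.20000000e-02,  1.60000000e-02,  2.00000000e-02,
        2.40000000e-02,  2.80000000e-02,  3.20000000e-02,  3.60000000e-02,
        4.00000000e-02]))
top plane slopes deg [0.35123136 0.27037838] z0 -0.01070546618339182 rms 0.0011833316366472277
x range [-0.02632549  0.02401415] mid -0.0013292478146000077 y mid 4.378367028923941e-06 7367
block ((0.4321509897708893, -0.1431373506784439), (0.09069570899009705, 0.09026594460010529), 83.45793914794922) 0.04848426082433996
```

View pics/w6.png

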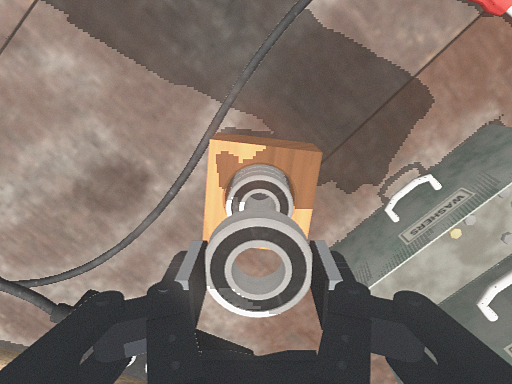

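The pile at (258,200) is in line with the held bearing, and the block is re-measured at (0.4322, -0.1431). I'll correct the position and go down to about 15 mm above the estimated pile top.

Request:
{"fn": "servo_tool", "kwargs": {"steps": [[0.045, -0.006, 0.0013, 0, 0, 0, 0], [0.045, 0, 0, 0.02, 0, 0, 0], [0.045, 0, 0, 0.02, 0, 0, 0], [0.045, 0, 0, 0.015, 0, 0, 0], [0.045, 0, 0, 0.01, 0, 0, 0], [0.045, 0, 0, 0.004, 0, 0, 0], [0.045, 0, 0, 0, 0, 0, 0], [0.045, 0, 0, 0, 0, 0, 0]]}}

```text
t: 8.48
position: [0.4335, -0.1417, 0.0926]
tcp_rot: [2.219, 2.224, 0.0]
wrist_force: [0.2, -1.5, -1.1]
grip_width: 0.0491
```

Run:
```python
from h import *
o=bot.get_obs(); print(o['position'],o['tcp_rot'],o['wrist_force'])
snap('wrist','w7'); snap('scene','scene2')
W,p,d=cloud('scene2'); crop(p,270,110,370,200,6,'s2c')
```

```text
[ 0.43354227 -0.14168276  0.09263651] [2.21858785e+00 2.22394025e+00 1.06046719e-05] [ 0.21171738 -1.53494588 -1.06782384]
```

View pics/w7.png

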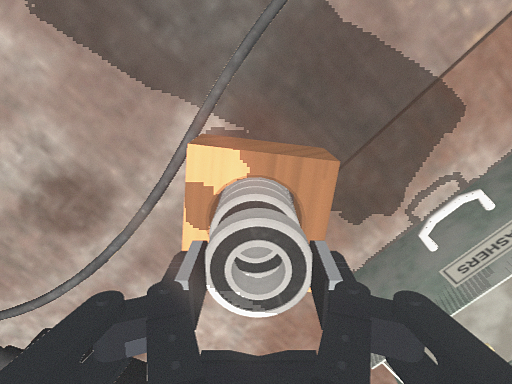

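View pics/s2c.png

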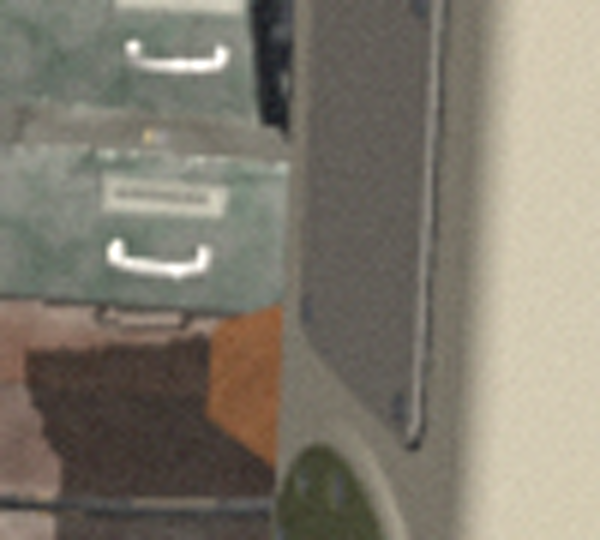

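The scene camera's view of the pile is blocked by the arm, but the wrist view shows the bearing directly over the pile. I'll lower slowly and watch the force.

Request:
{"fn": "servo_tool", "kwargs": {"steps": [[0.045, 0, -0.001, 0.003, 0, 0, 0], [0.045, 0, 0, 0.003, 0, 0, 0], [0.045, 0, 0, 0.003, 0, 0, 0], [0.045, 0, 0, 0.002, 0, 0, 0], [0.045, 0, 0, 0, 0, 0, 0], [0.045, 0, 0, 0, 0, 0, 0]]}}

```text
t: 9.08
position: [0.4321, -0.1421, 0.0811]
tcp_rot: [-2.22, -2.222, 0.0]
wrist_force: [-0.1, 0.2, -1.2]
grip_width: 0.0489
```

```bash
python3 held.py w8 | grep -v hist
python3 - <<'E'
from h import *
W,p,d=cloud('w8'); q=W.reshape(-1,3)
m=q[(np.hypot(*(q[:,:2]-(.432,-.143)).T)<.08)&(q[:,2]>.04)&(q[:,2]<.055)]
print('block',cv2.minAreaRect(m[:,:2].astype(np.float32)),np.median(m[:,2]))
E
```

```text
[ 0.43211877 -0.14208734  0.08107234] [-2.21987134e+00 -2.22237111e+00  3.03258067e-04] [-0.10013848  0.16405785 -1.16447278] [ 0.0059343   0.01423978 -0.02315512] 0.04894765558326107
          8, 1109,  348,  231,  176,  132,  131,  471,   49]), array([-4.00000000e-02, -3.60000000e-02, -3.20000000e-02, -2.80000000e-02,
       -2.40000000e-02, -2.00000000e-02, -1.60000000e-02, -1.20000000e-02,
       -8.00000000e-03, -4.00000000e-03, -3.46944695e-17,  4.00000000e-03,
        8.00000000e-03,  1.20000000e-02,  1.60000000e-02,  2.00000000e-02,
        2.40000000e-02,  2.80000000e-02,  3.20000000e-02,  3.60000000e-02,
        4.00000000e-02]))
top plane slopes deg [0.41685948 0.13805882] z0 -0.010657007765621219 rms 0.001261315599711122
x range [-0.02635933  0.02408876] mid -0.0014735505629199994 y mid 3.64504276827507e-05 7434
block ((0.4320416748523712, -0.14309871196746826), (0.09070499241352081, 0.09048249572515488), 83.37208557128906) 0.04847135067065281
```

View pics/w8c.png

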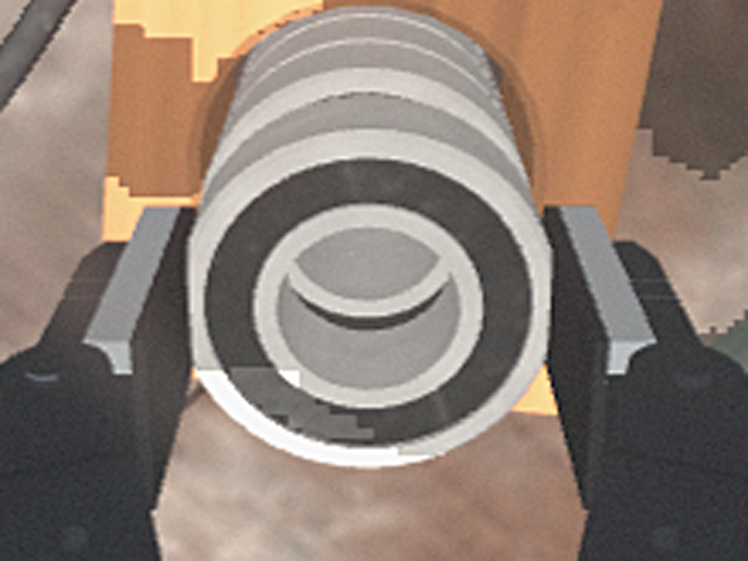

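In the crop the bearing (x≈369) lines up with the pile (x≈370) and has a small gap to go. I'll lower in 1 mm rows.

Request:
{"fn": "servo_tool", "kwargs": {"steps": [[0.045, 0.0005, 0, 0.001, 0, 0, 0], [0.045, 0, 0, 0.001, 0, 0, 0], [0.045, 0, 0, 0.001, 0, 0, 0], [0.045, 0, 0, 0.001, 0, 0, 0], [0.045, 0, 0, 0, 0, 0, 0]]}}

```text
t: 9.55
position: [0.4322, -0.1416, 0.0771]
tcp_rot: [-2.22, -2.223, 0.0]
wrist_force: [-0.6, 0.2, -1.1]
grip_width: 0.0486
```

Request:
{"fn": "servo_tool", "kwargs": {"steps": [[0.045, 0, 0, 0.001, 0, 0, 0], [0.045, 0, 0, 0, 0, 0, 0]]}}

```text
t: 9.72
position: [0.4323, -0.1416, 0.0762]
tcp_rot: [-2.22, -2.223, 0.0]
wrist_force: [0.7, -0.2, -1.3]
grip_width: 0.0485
```

Request:
{"fn": "servo_tool", "kwargs": {"steps": [[0.045, 0, 0, 0.001, 0, 0, 0], [0.045, 0, 0, 0, 0, 0, 0]]}}

```text
t: 9.88
position: [0.4322, -0.1416, 0.0751]
tcp_rot: [-2.22, -2.223, 0.0]
wrist_force: [0.1, -0.7, -0.7]
grip_width: 0.0487
```

Request:
{"fn": "servo_tool", "kwargs": {"steps": [[0.045, 0, 0, 0.0005, 0, 0, 0], [0.045, 0, 0, 0, 0, 0, 0]]}}

```text
t: 10.05
position: [0.4323, -0.1416, 0.0747]
tcp_rot: [-2.22, -2.223, 0.0]
wrist_force: [-0.6, 0.6, -1.0]
grip_width: 0.0487
```

Request:
{"fn": "servo_tool", "kwargs": {"steps": [[0.045, 0, 0, 0.0005, 0, 0, 0], [0.045, 0, 0, 0, 0, 0, 0]]}}

```text
t: 10.22
position: [0.4323, -0.1416, 0.0743]
tcp_rot: [2.22, 2.223, -0.0]
wrist_force: [0.3, 0.9, -0.4]
grip_width: 0.0484
```

Request:
{"fn": "servo_tool", "kwargs": {"steps": [[0.045, 0, 0, 0.0005, 0, 0, 0], [0.045, 0, 0, 0, 0, 0, 0]]}}

```text
t: 10.38
position: [0.4323, -0.1417, 0.074]
tcp_rot: [2.22, 2.223, -0.0]
wrist_force: [-1.3, 0.7, 1.1]
grip_width: 0.0488
```

Request:
{"fn": "servo_tool", "kwargs": {"steps": [[0.045, 0, 0, 0.0005, 0, 0, 0], [0.045, 0, 0, 0, 0, 0, 0]]}}

```text
t: 10.55
position: [0.4324, -0.1417, 0.074]
tcp_rot: [2.22, 2.222, -0.0]
wrist_force: [-3.8, 1.3, 7.0]
grip_width: 0.0486
```

The force rose from about -1 to +7 N while z stopped at 0.074, the height I predicted, so the bearing is resting on the pile. I'll check it once and then open gently.

```bash
python3 held.py w9 | grep -v hist
```

```text
[ 0.43235407 -0.14169183  0.07396102] [ 2.21960336e+00  2.22247913e+00 -4.98613943e-05] [-3.81038752  1.27915229  7.03084847] [ 0.1792749   0.45974488 -0.05475562] 0.04857871624705782
        535,  371,  319,  227,  190,  623,  173,   95,   57]), array([-4.00000000e-02, -3.60000000e-02, -3.20000000e-02, -2.80000000e-02,
       -2.40000000e-02, -2.00000000e-02, -1.60000000e-02, -1.20000000e-02,
       -8.00000000e-03, -4.00000000e-03, -3.46944695e-17,  4.00000000e-03,
        8.00000000e-03,  1.20000000e-02,  1.60000000e-02,  2.00000000e-02,
        2.40000000e-02,  2.80000000e-02,  3.20000000e-02,  3.60000000e-02,
        4.00000000e-02]))
top plane slopes deg [0.37802105 0.12359974] z0 -0.010717392243931752 rms 0.0012656694407854776
x range [-0.02631605  0.02414198] mid -0.0016905057067314044 y mid -2.8417102869819633e-06 7432
```

View pics/w9c.png

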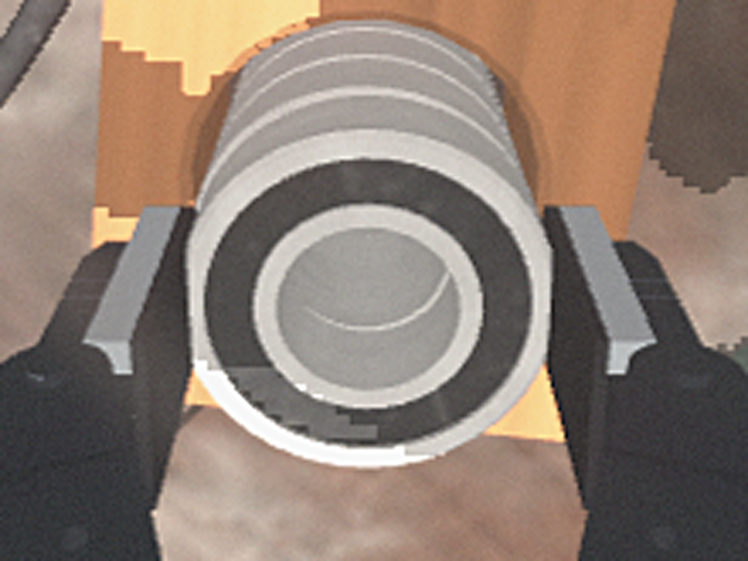

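The bearing is seated on the pile with no gap, and its edges line up. Releasing.

Request:
{"fn": "servo_tool", "kwargs": {"steps": [[0.051, 0, 0, 0, 0, 0, 0], [0.055, 0, 0, 0, 0, 0, 0], [0.06, 0, 0, 0, 0, 0, 0], [0.07, 0, 0, 0, 0, 0, 0], [0.0854, 0, 0, 0, 0, 0, 0], [0.0854, 0, 0, 0, 0, 0, 0], [0.0854, 0, 0, 0, 0, 0, 0]]}}

```text
t: 11.18
position: [0.4323, -0.1416, 0.0732]
tcp_rot: [2.22, 2.223, -0.0]
wrist_force: [0.9, -0.4, 1.0]
grip_width: 0.0855
```

Request:
{"fn": "servo_tool", "kwargs": {"steps": [[0.0854, 0, 0, -0.005, 0, 0, 0], [0.0854, 0, 0, -0.01, 0, 0, 0], [0.0854, 0, 0, -0.02, 0, 0, 0], [0.0854, 0, 0, -0.03, 0, 0, 0], [0.0854, 0, 0, -0.03, 0, 0, 0], [0.0854, 0, 0, -0.03, 0, 0, 0], [0.0854, 0, 0, -0.03, 0, 0, 0], [0.0854, 0, 0, 0, 0, 0, 0]]}}

```text
t: 11.85
position: [0.435, -0.143, 0.2345]
tcp_rot: [2.213, 2.216, 0.004]
wrist_force: [1.1, 0.2, -0.2]
grip_width: 0.0856
```

Request:
{"fn": "servo_tool", "kwargs": {"steps": [[0.0854, 0.01, -0.033, -0.02, 0, 0, 0], [0.0854, 0, 0, 0, 0, 0, 0], [0.0854, 0, 0, 0, 0, 0, 0]]}}

```text
t: 12.1
position: [0.399, -0.1316, 0.2493]
tcp_rot: [2.219, 2.221, 0.001]
wrist_force: [0.1, 0.0, -1.1]
grip_width: 0.085
```

Run:
```python
from h import *
o=bot.get_obs(); print(o['t'],o['position'],o['wrist_force'])
snap('wrist','w10'); fitcirc('w10',(.432,-.143),.078,.12)
W,p,d=cloud('w10'); q=W.reshape(-1,3)
m=q[(np.hypot(*(q[:,:2]-(.432,-.143)).T)<.024)&(q[:,2]>.08)]
A=np.c_[m[:,:2],np.ones(len(m))]; k=np.linalg.lstsq(A,m[:,2],rcond=None)[0]; print('tilt deg',np.degrees(k[:2]))
m=q[(np.hypot(*(q[:,:2]-(.432,-.143)).T)<.08)&(q[:,2]>.04)&(q[:,2]<.055)]
print('block',cv2.minAreaRect(m[:,:2].astype(np.float32)),np.median(m[:,2]))
crop(p,200,80,380,230,4,'w10c')
snap('top','top2')
```

```text
12.1 [ 0.39897587 -0.13156248  0.24933255] [ 0.14443167  0.03831487 -1.11157722]
w10 circ [ 0.43284696 -0.14385402] 0.02641710452735424 bbox mid [ 0.43282966 -0.14341252  0.0827564 ] ext [0.05094808 0.0518955  0.00941911] z med/95 [0.0849037  0.08639302] 1695
tilt deg [260.55474811 215.45674332]
block ((0.4324260950088501, -0.14317600429058075), (0.09056275337934494, 0.09016489237546921), 83.33680725097656) 0.04852082704658711
```

View pics/w10c.png

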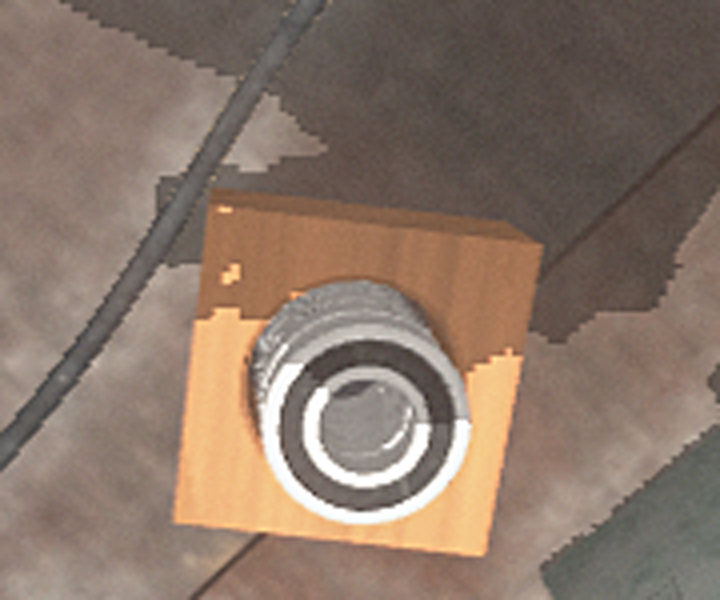

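View pics/top2.png

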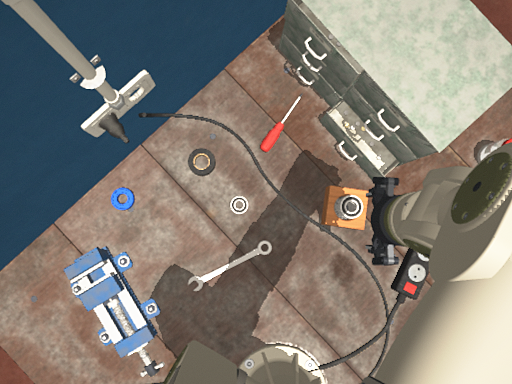

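The bearing sits on the pile at about (365,420) in the crop. The tape and small bearing haven't moved in the top picture. My tilt fit took in stray no-depth points, so I'll redo it on the same picture.

Run:
```python
from h import *
W,p,d=cloud('w10'); q=W[d>0]
m=q[(np.hypot(*(q[:,:2]-(.4328,-.1434)).T)<.025)&(q[:,2]>.08)&(q[:,2]<.095)]
A=np.c_[m[:,:2],np.ones(len(m))]; k=np.linalg.lstsq(A,m[:,2],rcond=None)[0]; print('tilt deg',np.degrees(k[:2]),len(m))
print(bot.job_done() if abs(np.degrees(k[:2])).max()<2.5 else 'check')
```

```text
tilt deg [0.08281038 0.33446894] 1483
the job is handed in; nothing more can be done
None
```

The loose 52 mm bearing now lies flat on top of the pile, and I handed the job in at about 12 s of the 45 s allowed. I carried it over the nest and lowered it in 0.5–1 mm steps. I let go only once the wrist force had risen from about -1 N to +7 N and the height had stopped changing (pile top about 72 mm).

**Last checks, all from after the release:**
- **Centring:** the wrist camera puts the bearing within about 1 mm of the block's centre.
- **Flatness:** its top measures about 0.3° of tilt. My first tilt figure was nonsense because stray no-depth points got in, so I redid it on the same picture before handing in.
- **Height:** its top reads about 15 mm above where the pile top was, which matches one bearing.
- **Surroundings:** the small bearing, the tape and the blue ring look unmoved in the top picture. The robot was clear of everything.

**Small disagreements:**
- The gripper opening read 48.7 mm on a 52 mm ring throughout, though the bearing was held flat and firmly.
- The wrist camera reads heights about 2 mm low, and I allowed for that.
- The arm blocked the scene camera's view of the nest, so I had no side view of the placing.

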